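# Sand a face and an end of a drawer front

## Robot

A 6-joint arm with a two-finger parallel gripper is mounted at the origin on the work surface. World frame = base frame: x ahead of the robot, y to its left, z up, the work surface at z = 0. Lengths are in m, angles in rad, forces in N, time in s.
With the tool pointing down it reaches from about 0.375 to 0.925 m from the base axis. Payload 5.7 kg.
Tool frame: the origin (TCP) lies on the centre line of the jaws, within the pads' length; the fingertips stand 22 mm ahead of it and the grasp point (between the pads) lies 3 mm ahead of it (manip.finger_overhang is the distance from the TCP to the fingertips, in m); z points along the fingers, y is the line along which they close (so a half turn about z gives the same grasp; the last joint's range is limited). The gripper opens to 88 mm and grips with 3 to 60 N. Pads are 20 mm wide; open, the fingers measure 115 mm over their backs; the gripper's body (75 mm by 178 mm) begins 61 mm behind the grasp point.
Start: joints at [1.04, 0.359, 1.51, -0, 1.272, -0.115], TCP at [0.242, 0.549, 0.245] pointing down, gripper open.
Joint ranges: [-2.97, 2.97], [-1.01, 2.36], [0.21, 2.38], [-0.96, 4.11], [0.2, 2.71], [-2.98, 2.98]. Speed limits (rad/s): [2.39, 2.39, 3.14, 3.14, 3.14, 3.14].

## Interface

Orientations are given as a rotation vector (axis times angle).
In Python, from workcell import manip gives the robot as it stands. The module is installed in compiled form; this text tells all that it offers. Calls block until the motion is done:
- manip.move_ptp(position, orientation): joint-space move of the TCP to a pose.
- manip.servo_line(position, rotation=None, rate=0.15): straight line of the TCP; rotation=None keeps the orientation; rate is the mean speed in m/s.
- manip.set_joints(angles): joint-space move.
- manip.move_gripper(opening): opening from 0.0 (shut) to 1.0 (fully open); the grip force is fixed at half the most; returns when the fingers have stopped.
- manip.wait(seconds).
- manip.ik(position, orientation): joint angles nearest the present ones, or None.
- manip.get_state(): the state.
- manip.capture(name): name is "scene" or "top" or "wrist"; returns a dict with "frame" (480x640x3 uint8, red, green, blue), "fx", "fy", "cx", "cy" (pixels), "world_from_camera" (4x4, takes a point from camera to world coordinates); the wrist camera has in their place "mount" (4x4, takes a point from camera to tool coordinates, whose origin is the TCP and whose axes are the flange's). Camera axes: x right, y down, z forward; pixel columns grow to the right and rows downward; lengths in m; the calibration is good to about 2 mm. A picture is of the moment at which its call begins: read the wrist's pose just before it. There is no depth.
A pose or a line that the arm cannot do raises manip.PlanningError and nothing moves.
- manip.job_done(): hands the job in; it is judged then, once.
The state is a dict: "time": time; "joint_pos": joint angles; "qd": joint speeds; "joint_torque": joint torques, N m; "position": TCP position; "orientation": TCP orientation; "force": force on the tool from outside, world axes, zero at the start; "moment": the same for the moment, N m; "gripper_width": opening from 0.0 (shut) to 1.0 (fully open); "gripper_force": force on a finger pad.
Only numpy, scipy, OpenCV 4.12 (cv2) and the standard library are available. Lean on these libraries where they do the work, as an engineer would, in place of code of your own. Each camera call takes 0.05 s, during which the arm holds its last target. There are 200 camera calls.

## Task

Lift the wooden drawer front off its hook, keep it upright, and rub one of its broad faces flat along the upright sprung sanding bar in a single stroke, from the bar's left end to its right end as the robot sees it, keeping the bar visibly pressed in (at least 2 mm) but never driven right back to its stop. Then turn it a quarter round about the vertical and give one of its short upright ends the same left-to-right stroke, held square to the bar. Finish with the drawer front standing on its lower long edge inside the low plywood tray, and leave the other things on the bench where they are.

Things in the scene. Friction and masses are not known exactly. Their poses are not given: they have to be found in the camera images.
- drawer_front: Pale wooden board 22 mm thick (x), 140 wide (y), 110 high (z), about 0.2 kg. Origin: centre of its lower edge. Hand slot 60 wide (y), 28 high, from 42 to 70 above the lower edge; above it a solid 40 mm strip. Starts hanging by the slot on the hook, lower edge about 70 mm over the bench; its -x face looks to the robot, its +x face to the hook's upright. Grip it by the strip.
- board_mid (a point): Middle of the drawer front, 55 mm above its lower edge: 11 mm inside each broad face, 70 mm from each short upright end (22 x 110 mm); same axes as the drawer front.
- hook: Fixed steel strap hook. Origin: underside centre of its 90 x 80 x 10 mm foot. An upright 24 mm wide (y), 6 thick rises there; from its top a level strap, 24 wide, 5 thick, runs 83 mm along -x (to the robot), its top 140 mm over the bench; the end is turned up 9 mm above that top.
- hook_seat (a point): Point on top of the hook's level strap where the slot's upper edge rests, 50 mm in front of the upright (along the hook's -x) and 28 mm behind the inside of the upturned end.
- sander: Fixed sanding fixture: plywood base 130 x 290 mm, 14 thick, reaching 55 mm in front (-x) of the origin; an aluminium wall 109 mm high behind carries the sprung bar. Origin: on the bench below the bar. -x is the side the sanding face looks to (the robot); y runs along the bar, +y = its left end as the robot sees it.
- bar (a joint): How far the sanding bar is pressed back along the sander's +x, in m: 0 free, 0.016 at its stop; spring 400 N/m, no preload.
- bar_face (a point): Centre of the bar's upright brown sanding face, which is 260 mm long (y) and 50 mm high (from 60 to 110 mm above the bench) and faces the sander's -x; moves with the bar, axes as the sander's.
- tray: Fixed low open plywood tray, 110 mm (its x) by 180 mm (its y), walls 6 mm thick and 22 mm high, floor about 6 mm above the bench. Origin: underside centre.
- chuck_key: Bystander, to be left alone: steel T-shaped chuck key lying on the bench, 100 mm long, 70 mm crossbar, 14 mm high.
- bowl: Bystander, to be left alone: small dark turned wooden bowl, 104 mm across, 45 mm high.
- glue: Bystander, to be left alone: white glue bottle, 56 mm across, 150 mm high.
- wax: Bystander, to be left alone: amber jar with steel cap, 70 mm across, 60 mm high.
- offcut: Bystander, to be left alone: pale wood offcut, 90 x 50 x 40 mm high.
Things that resemble listed ones, but are neither listed nor needed, are in the scene too. Leave any green or red look-alike of the drawer_front alone.

How it is judged:
By the outcome, as a careful person would: the job done as asked, in the order asked, and still so for the second after the job is handed in, with the robot touching nothing.
It also fails if it takes over 72 s, if anything falls off the work surface, if the arm or the gripper's body presses on something with over 40 N, if the wrist force passes 120 N, or if a joint passes its speed limit or range.

## Working session

There is one attempt and no reset: what is moved stays moved. The work goes in short steps, each a Python script; the robot and the scene stay as the last script left them, time stands still between calls to the robot, and variables do not carry over. Pictures are saved under pics/ and viewed, at most 10 in all, crops included, and the job is handed in when it is done.

```bash
mkdir -p pics; python3 - <<'E'
from workcell import manip
import cv2,pickle
d={}
for n in("scene","top"):
    c=manip.capture(n);d[n]=c;cv2.imwrite(f"pics/{n}0.png",c["frame"][:,:,::-1])
    print(n,c["fx"],c["cx"],c["cy"],c["world_from_camera"].round(3).tolist())
pickle.dump(d,open("caps.pkl","wb"))
s=manip.get_state();print({k:s[k] for k in("time","position","orientation","force","gripper_width")},manip.finger_overhang)
E
```

```text
scene 597.8288074151443 333.32117509232864 237.03687209331252 [[0.09, 0.584, -0.807, 1.866], [0.996, -0.061, 0.067, -0.052], [-0.01, -0.81, -0.587, 1.099], [0.0, 0.0, 0.0, 1.0]]
top 556.0036606132356 309.1849449732045 238.73020071731787 [[0.028, -0.998, 0.063, 0.437], [-0.999, -0.027, 0.022, 0.051], [-0.02, -0.063, -0.998, 1.352], [0.0, 0.0, 0.0, 1.0]]
{'time': 0.1, 'position': array([0.24203684, 0.54837877, 0.24388946]), 'orientation': array([-6.48242130e-01, -3.07344270e+00,  2.45664192e-03]), 'force': array([-0.14681723, -0.26697072, -0.07929474]), 'gripper_width': 1.0016227020210482} 0.022
```

View pics/scene0.png

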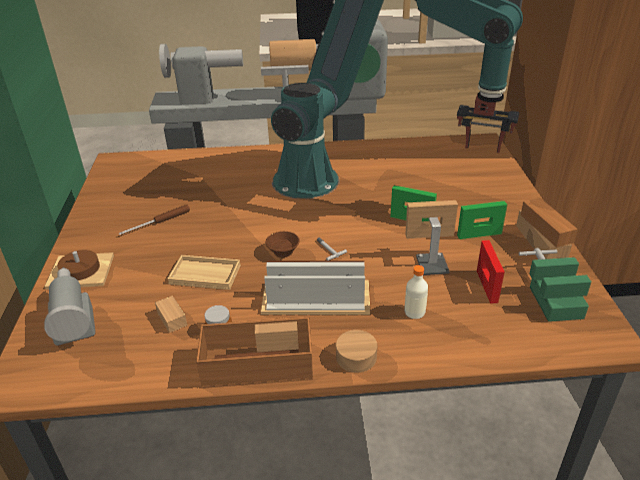

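View pics/top0.png

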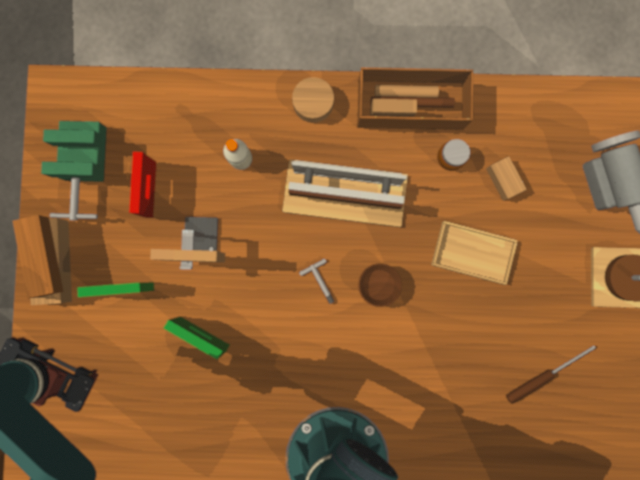

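The scene view shows the board at about (432,218) on the hook, the sander at (315,285) and the tray at (204,271). In the top view the board's edge is at (183,255), the bar at (350,195) and the tray at (476,252). I'll enlarge these regions.

```bash
python3 - <<'E'
import cv2,pickle,numpy as np
d=pickle.load(open("caps.pkl","rb"))
t=d["top"]["frame"][:,:,::-1]
a=cv2.resize(t[150:235,275:415],None,fx=4,fy=4,interpolation=cv2.INTER_CUBIC)   # 560x340
b=cv2.resize(t[210:285,140:230],None,fx=3.3333,fy=3.3333,interpolation=cv2.INTER_CUBIC) #300x250
c=cv2.resize(t[215:290,425:525],None,fx=3.3333,fy=3.3333,interpolation=cv2.INTER_CUBIC) #333x250
m=np.zeros((595,650,3),np.uint8); m[:340,:560]=a; m[345:345+b.shape[0],:b.shape[1]]=b; m[345:345+c.shape[0],310:310+c.shape[1]]=c
cv2.imwrite("pics/m1.png",m)
s=d["scene"]["frame"][:,:,::-1]
cv2.imwrite("pics/m2.png",cv2.resize(s[180:330,240:460],None,fx=3.6,fy=3.6,interpolation=cv2.INTER_CUBIC))
E
```

```text
(no output)
```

View pics/m1.png

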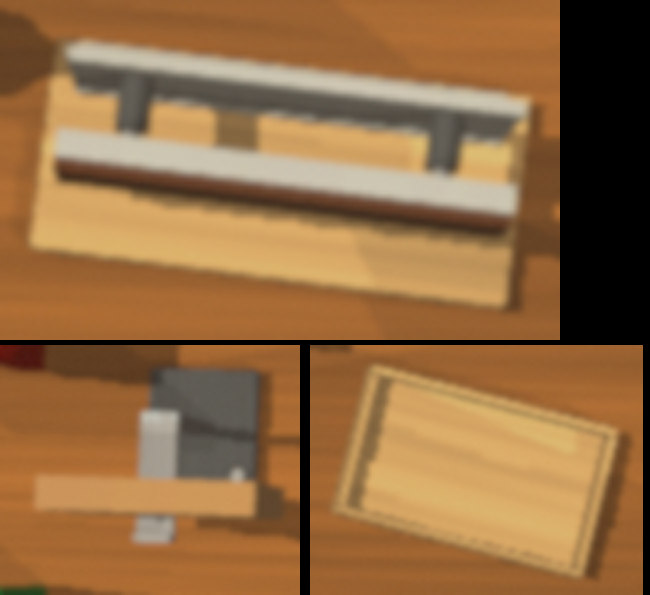

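View pics/m2.png

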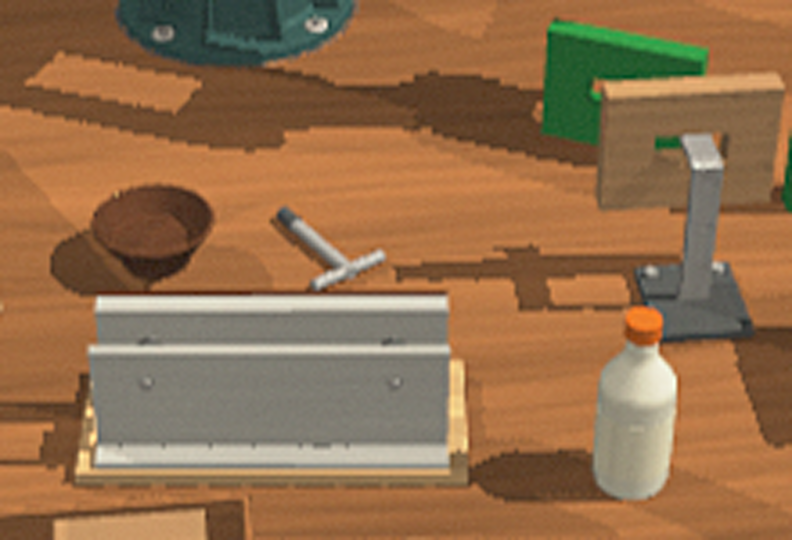

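The enlargements show three things:
- **Bar:** its top front edge runs (56,157) to (513,213) in the first mosaic.
- **Board:** its top is a clean strip, (35,475) to (256,517).
- **Tray:** its rim corners are at (373,366), (617,430), (583,577) and (336,510).

The strap sits slightly right of the board's middle, and the hook-side corners are visible in the scene crop. I'll turn these into positions and check the sizes.

```bash
cat > h.py <<'E'
import numpy as np,pickle,cv2
from scipy.spatial.transform import Rotation as R
def ray(c,uv):
    T=c["world_from_camera"];d=T[:3,:3]@np.array([(uv[0]-c["cx"])/c["fx"],(uv[1]-c["cy"])/c["fy"],1.]);return T[:3,3],d/np.linalg.norm(d)
def plane(c,uv,z):
    o,d=ray(c,uv);return o+d*(z-o[2])/d[2]
def tri(c1,p1,c2,p2):
    o,d=ray(c1,p1);q,e=ray(c2,p2);s=np.linalg.lstsq(np.c_[d,-e],q-o,rcond=None)[0]
    a,b=o+d*s[0],q+e*s[1];return (a+b)/2,np.linalg.norm(a-b)
def ori(a):  # tool down, closing line (tool y) along heading a
    return R.from_matrix(np.array([[-np.sin(a),np.cos(a),0],[np.cos(a),np.sin(a),0],[0,0,-1]]).T).as_rotvec()
E
python3 - <<'E'
from h import *
d=pickle.load(open("caps.pkl","rb"));t,s=d["top"],d["scene"]
A=lambda u,v:(275+(u+.5)/4-.5,150+(v+.5)/4-.5)
B=lambda u,v:(140+(u+.5)/3.3333-.5,210+(v-345+.5)/3.3333-.5)
C=lambda u,v:(425+(u-310+.5)/3.3333-.5,215+(v-345+.5)/3.3333-.5)
S=lambda u,v:(240+(u+.5)/3.6-.5,180+(v+.5)/3.6-.5)
def show(n,P):
    P=np.array(P);e=np.roll(P,-1,0)-P
    print(n,P.round(4).tolist(),"mean",P.mean(0).round(4),"len",np.linalg.norm(e,axis=1).round(4),"ang",np.degrees(np.arctan2(e[:,1],e[:,0])).round(2))
show("board top",[plane(t,B(*p),.18) for p in((35,475),(256,482),(256,516),(35,506))])
show("strap .14",[plane(t,B(*p),.14) for p in((140,410),(178,410))]); show("strap end .149",[plane(t,B(*p),.149) for p in((135,541),(172,541))])
show("hook foot",[plane(t,B(*p),.01) for p in((151,370),(259,370),(257,478))])
show("bar front edge",[plane(t,A(*p),.11) for p in((56,157),(513,213))])
show("bar back edge",[plane(t,A(*p),.11) for p in((62,130),(518,185))])
show("base front",[plane(t,A(*p),.014) for p in((30,246),(508,306))])
show("tray",[plane(t,C(*p),.022) for p in((373,366),(619,431),(583,577),(335,510))])
print("tri L",tri(t,B(35,475),s,S(783,90)),"R",tri(t,B(256,482),s,S(603,96)))
print("tri bar back L",tri(t,A(62,130),s,S(447,309)),"R",tri(t,A(518,185),s,S(97,312)))
hsv=cv2.cvtColor(t["frame"],cv2.COLOR_RGB2HSV)
m=cv2.inRange(hsv,(50,120,60),(75,255,255))
for c in cv2.findContours(m,0,2)[0]:
    if cv2.contourArea(c)>200: print("green",[plane(t,p,.11).round(3).tolist() for p in cv2.boxPoints(cv2.minAreaRect(c))])
for n,p,z in(("bowl",(380,285),.045),("bowlrimtop",(380,263),.045),("glue",(232,147),.15),("key tip",(331,300),.01),("keyT",(313,267),.014)): print(n,plane(t,p,z).round(3))
E
```

```text
board top [[0.4809, 0.4135, 0.18], [0.4803, 0.2722, 0.18], [0.4588, 0.2714, 0.18], [0.4612, 0.4126, 0.18]] mean [0.4703 0.3424 0.18  ] len [0.1413 0.0216 0.1412 0.0197] ang [ -90.25 -177.78   89.      2.65]
strap .14 [[0.5271, 0.3583, 0.14], [0.5278, 0.3331, 0.14]] mean [0.5275 0.3457 0.14  ] len [0.0251 0.0251] ang [-88.48  91.52]
strap end .149 [[0.4409, 0.3556, 0.149], [0.4416, 0.3314, 0.149]] mean [0.4412 0.3435 0.149 ] len [0.0242 0.0242] ang [-88.4  91.6]
hook foot [[0.5663, 0.3844, 0.01], [0.5683, 0.3052, 0.01], [0.4895, 0.3036, 0.01]] mean [0.5414 0.3311 0.01  ] len [0.0792 0.0789 0.1114] ang [ -88.51 -178.85   46.43]
bar front edge [[0.6267, 0.1277, 0.11], [0.6015, -0.1293, 0.11]] mean [ 0.6141 -0.0008  0.11  ] len [0.2582 0.2582] ang [-95.59  84.41]
bar back edge [[0.6421, 0.1248, 0.11], [0.6174, -0.1318, 0.11]] mean [ 0.6298 -0.0035  0.11  ] len [0.2578 0.2578] ang [-95.5  84.5]
base front [[0.5867, 0.1477, 0.014], [0.5579, -0.1413, 0.014]] mean [0.5723 0.0032 0.014 ] len [0.2904 0.2904] ang [-95.7  84.3]
tray [[0.5722, -0.2398, 0.022], [0.5302, -0.4151, 0.022], [0.4256, -0.3901, 0.022], [0.4683, -0.2141, 0.022]] mean [ 0.4991 -0.3148  0.022 ] len [0.1802 0.1075 0.1811 0.107 ] ang [-103.47  166.61   76.37  -13.87]
tri L (array([0.48101299, 0.41420193, 0.17802209]), np.float64(0.00021095564236029514)) R (array([0.48021507, 0.27152081, 0.18176368]), np.float64(0.0006901896719435608))
tri bar back L (array([0.64231708, 0.12671442, 0.10995244]), np.float64(0.003873795072969741)) R (array([ 0.61761691, -0.1297652 ,  0.10887512]), np.float64(0.004440785383248928))
green [[0.309, 0.396, 0.11], [0.341, 0.378, 0.11], [0.274, 0.255, 0.11], [0.241, 0.273, 0.11]]
green [[0.393, 0.595, 0.11], [0.411, 0.428, 0.11], [0.39, 0.426, 0.11], [0.372, 0.593, 0.11]]
bowl [ 0.416 -0.089  0.045]
bowlrimtop [ 0.467 -0.088  0.045]
glue [0.71  0.252 0.15 ]
key tip [0.376 0.024 0.01 ]
keyT [0.454 0.069 0.014]
```

```bash
cat >> h.py <<'E'
a0=np.radians(-.6); grab=np.array([.470,.342,.174]); GZ=.104   # TCP above board's lower edge
th=np.radians(-5.56); ex=np.array([np.cos(th),np.sin(th),0]); ey=np.array([-np.sin(th),np.cos(th),0]); face=np.array([.6141,-.001,0])
def at(p,s,half,b): return face+ex*(p-half)+ey*s+[0,0,b+GZ]   # p = press depth, s = along bar, b = lower edge height
tray=np.array([.499,-.315,0]); at_=np.radians(-13.6)
E
python3 - <<'E'
from h import *
from workcell import manip
for k in(0,np.pi):
  for n,p,a in(("grab",grab,a0),("faceL",at(.007,.115,.011,.045),th),("faceR",at(.007,-.115,.011,.045),th),
    ("end+L",at(.006,.13,.07,.056),th+np.pi/2),("end+R",at(.006,-.13,.07,.056),th+np.pi/2),("tray",tray+[0,0,.11],at_)):
    q=manip.ik(p,ori(a+k)); print(k,n,None if q is None else np.round(q,2))
E
```

```text
0 grab [ 0.51  0.4   1.63 -0.    1.1   0.52]
0 faceL [ 0.07  0.5   1.54 -0.    1.1   0.17]
0 faceR [-0.3   0.47  1.59 -0.    1.08 -0.21]
0 end+L [ 0.12  0.42  1.65 -0.    1.07 -1.36]
0 end+R [-0.35  0.38  1.71  0.    1.05 -1.83]
0 tray [-0.68  0.49  1.67 -0.    0.98 -0.44]
3.141592653589793 grab [ 0.51  0.4   1.63 -0.    1.1  -2.62]
3.141592653589793 faceL [ 0.07  0.5   1.54 -0.    1.1  -2.97]
3.141592653589793 faceR [-0.3   0.47  1.59 -0.    1.08  2.94]
3.141592653589793 end+L [ 0.12  0.42  1.65 -0.    1.07  1.78]
3.141592653589793 end+R [-0.35  0.38  1.71 -0.    1.05  1.32]
3.141592653589793 tray [-0.68  0.49  1.67 -0.    0.98  2.7 ]
```

```bash
python3 - <<'E'
from h import *
from workcell import manip
def st(n):
    s=manip.get_state();print(n,round(s["time"],1),s["position"].round(4),s["force"].round(2),s["moment"].round(2),round(s["gripper_width"]*88,1),s["gripper_force"])
manip.move_gripper(.5)
manip.move_ptp(grab+[0,0,.075],ori(a0)); st("above")
manip.servo_line(grab,rate=.1); st("down")
manip.move_gripper(0); st("grip")
hx=np.array([np.cos(np.radians(1.5)),np.sin(np.radians(1.5)),0])
manip.servo_line(grab+[0,0,.016],rate=.06); st("lift")
p=grab+[0,0,.016]-hx*.052+[0,-.008,0]
manip.servo_line(p,rate=.1); st("out")
manip.servo_line(p+[0,0,.05],rate=.12); st("up")
c=manip.capture("scene");cv2.imwrite("pics/g.png",cv2.resize(c["frame"][120:320,340:560,::-1],None,fx=2.5,fy=2.5))
E
```

```text
above 2.1 [0.4694 0.3427 0.249 ] [ 0.34 -0.58  0.66] [-0.04  0.03  0.  ] 44.0 0.0
down 3.0 [0.4704 0.3424 0.1745] [-0.27  0.03  0.25] [-0.1   0.02  0.04] 44.1 0.0
grip 3.5 [0.4702 0.3421 0.1745] [ 0.04 -0.72  3.67] [-0.1   0.19 -0.01] 21.8 29.986649751663208
lift 3.9 [0.4702 0.3421 0.1904] [-0.52 -0.32 -2.88] [-0.1   0.05  0.03] 22.2 29.98544007539749
out 4.6 [0.4186 0.3329 0.1902] [-0.23  0.6  -1.82] [-0.05  0.04 -0.04] 21.8 29.985407888889313
up 5.1 [0.4182 0.3326 0.2398] [-0.18  0.07 -1.66] [-0.06  0.11 -0.02] 22.0 29.985438287258148
```

View pics/g.png

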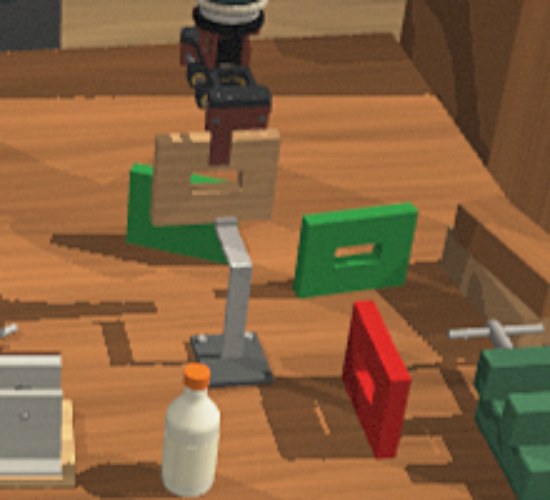

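The board is off the hook and held upright, spanning about (153,130) to (280,226) in the crop. The neighbours are undisturbed. Next is the face stroke, moving sideways clear of the hook first.

```bash
cat >> h.py <<'E'
def F(manip,n=12):
    v=[]
    for _ in range(n): manip.wait(.02); v.append(manip.get_state()["force"])
    return np.mean(v,0)
E
python3 - <<'E'
from h import *
from workcell import manip
def go(p,rate,a=None):
    manip.servo_line(p,None if a is None else ori(a),rate=rate)
go(np.array([.418,.15,.235]),.2)
S=.115;b=.045
go(at(-.035,S,.011,b+.03),.15,th)
go(at(-.035,S,.011,b),.1)
f0=F(manip); go(at(-.004,S,.011,b),.08)
print("near",((F(manip)-f0)@ex).round(2))
for p in(.003,.007):
    go(at(p,S,.011,b),.03); f=F(manip)-f0; print(p,"Fx",(f@ex).round(2),"Fy",(f@ey).round(2),manip.get_state()["position"].round(4),at(p,S,.011,b).round(4))
c=manip.capture("top");cv2.imwrite("pics/f.png",cv2.resize(c["frame"][140:240,230:430,::-1],None,fx=4,fy=4,interpolation=cv2.INTER_CUBIC)); print(manip.get_state()["time"])
E
```

```text
near -1.28
0.003 Fx -4.21 Fy 0.0 [0.6168 0.1142 0.1488] [0.6173 0.1142 0.149 ]
0.007 Fx -5.24 Fy -0.32 [0.6205 0.1138 0.1488] [0.6213 0.1138 0.149 ]
10.0667
```

View pics/f.png

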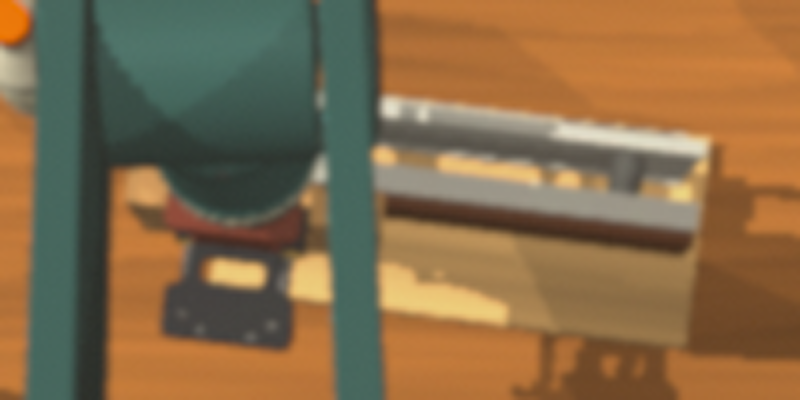

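The bar's right end has shifted up about 5.7 px, or roughly 12.8 mm. That agrees with the 5.2 N reading, so contact came about 6 mm earlier than I computed. I'll ease back to about 7 mm and stroke with force checks.

```bash
python3 - <<'E'
from h import *
from workcell import manip
S=.115;b=.045;p=.001
f0=np.array([-.2,0,0])*0
import json
manip.servo_line(at(p,S,.011,b),rate=.03); print("start Fx",(F(manip,20)@ex).round(2))
for s in(.06,0,-.06,-.115):
    manip.servo_line(at(p,s,.011,b),rate=.08); f=F(manip,8); n=-f@ex
    print(s,p,"N",n.round(2),"Fy",(f@ey).round(2),manip.get_state()["position"].round(4)-at(p,s,.011,b).round(4))
    if s>-.1: p=p+np.clip((2.8-n)/400,-.002,.002) if abs(n-2.8)>1 else p
c=manip.capture("top");cv2.imwrite("pics/f2.png",cv2.resize(c["frame"][140:240,270:470,::-1],None,fx=4,fy=4,interpolation=cv2.INTER_CUBIC))
manip.servo_line(at(-.03,-.115,.011,b),rate=.08); print("free",F(manip,20),manip.get_state()["time"],p)
E
```

```text
start Fx -3.33
0.06 0.001 N 3.48 Fy -1.81 [-1.e-04  0.e+00 -1.e-04]
0 0.001 N 3.45 Fy -1.83 [1.e-04 0.e+00 0.e+00]
-0.06 0.001 N 3.73 Fy -1.72 [ 1.e-04 -1.e-04  1.e-04]
-0.115 0.001 N 3.81 Fy -1.64 [ 0.e+00 -1.e-04  1.e-04]
free [-0.15915208 -0.13757537 -2.37571503] 15.6833 0.001
```

View pics/f2.png

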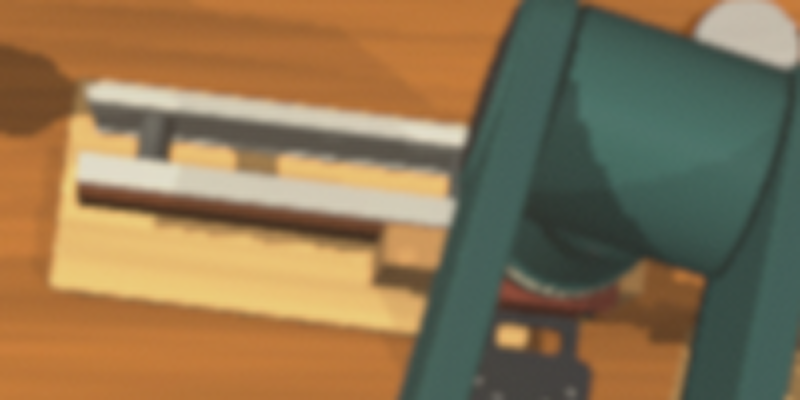

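The stroke held a steady 3.5–3.8 N, about 9 mm of press. The early contact is explained by the brown pad's own thickness in front of the white bar top. Next I back off, turn a quarter and stroke the end.

```bash
cat >> h.py <<'E'
face=face-ex*.0072
E
python3 - <<'E'
from h import *
from workcell import manip
b=.056;S=.118;A=th+np.pi/2
def go(p,rate,a=None): manip.servo_line(p,None if a is None else ori(a),rate=rate)
go(at(-.03,-.115,.011,.09),.15)
go(at(-.09,-.05,.07,.11),.15)
go(at(-.05,S,.07,.11),.12,A)
go(at(-.02,S,.07,b),.12); f0=F(manip,20)
go(at(-.004,S,.07,b),.05); print("near",((F(manip)-f0)@ex).round(2))
p=.003; go(at(p,S,.07,b),.03); n=-(F(manip,15)-f0)@ex; print(p,n)
p+=np.clip((2.8-n)/400,-.004,.004); go(at(p,S,.07,b),.03); n=-(F(manip,20)-f0)@ex; print(p,n,f0.round(2),manip.get_state()["moment"].round(2),manip.get_state()["time"])
c=manip.capture("scene");d=manip.capture("top")
x=np.vstack([cv2.resize(c["frame"][170:320,220:420,::-1],(800,300),interpolation=2) if 0 else cv2.resize(c["frame"][150:320,230:400,::-1],(400,400),interpolation=2)])
y=cv2.resize(d["frame"][140:310,230:400,::-1],(400,400),interpolation=2)
cv2.imwrite("pics/e.png",np.hstack([x,y])); print("p",p)
E
```

```text
near -0.18
0.003 0.7451221652967559
0.007 2.3621118703687207 [-0.04  0.08 -2.61] [ 0.07  0.53 -0.03] 21.8333
p 0.007
```

View pics/e.png

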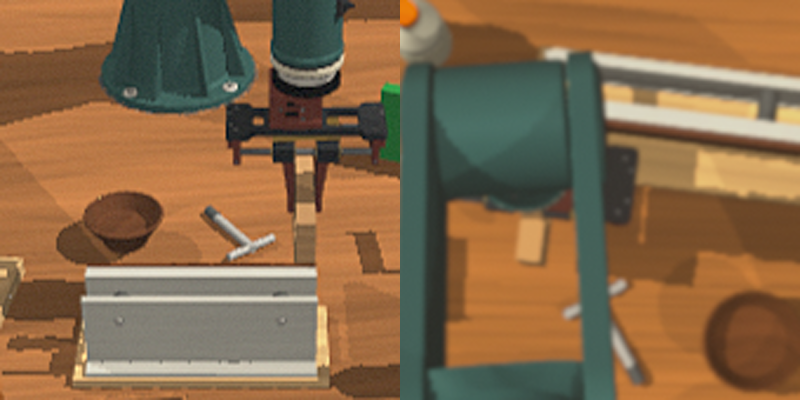

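Held upright and square: the narrow edge is at (293–317, 160–262), touching the bar near its left end, clear of the bowl and key. Now I stroke.

```bash
python3 - <<'E'
from h import *
from workcell import manip
b=.056;p=.0075
for s in(.06,0,-.06,-.118):
    manip.servo_line(at(p,s,.07,b),rate=.07); f=F(manip,8); n=-f@ex
    print(s,round(p,4),"N",n.round(2),"Fy",(f@ey).round(2),manip.get_state()["moment"].round(2))
    if s>-.1 and abs(n-2.8)>.8: p+=np.clip((2.8-n)/400,-.002,.002)
manip.servo_line(at(-.04,-.118,.07,b),rate=.08)
manip.servo_line(at(-.06,-.118,.07,.1),rate=.12)
pre=tray+[0,0,GZ+.06]
manip.servo_line(pre,ori(at_),rate=.12); f=F(manip,20); print("free",f.round(2),manip.get_state()["moment"].round(2),manip.get_state()["time"])
c=manip.capture("scene");d=manip.capture("top")
x=cv2.resize(c["frame"][150:320,120:290,::-1],(400,400),interpolation=2)
y=cv2.resize(d["frame"][190:320,400:530,::-1],(400,400),interpolation=2)
cv2.imwrite("pics/t.png",np.hstack([x,y]))
E
```

```text
0.06 0.0075 N 3.07 Fy -1.36 [-0.24  0.62 -0.11]
0 0.0075 N 2.97 Fy -1.57 [-0.18  0.67 -0.06]
-0.06 0.0075 N 3.34 Fy -1.31 [-0.16  0.67 -0.11]
-0.118 0.0075 N 3.25 Fy -1.75 [-0.25  0.77 -0.1 ]
free [ 0.27 -0.02 -2.43] [-0.03  0.11  0.02] 30.0083
```

View pics/t.png

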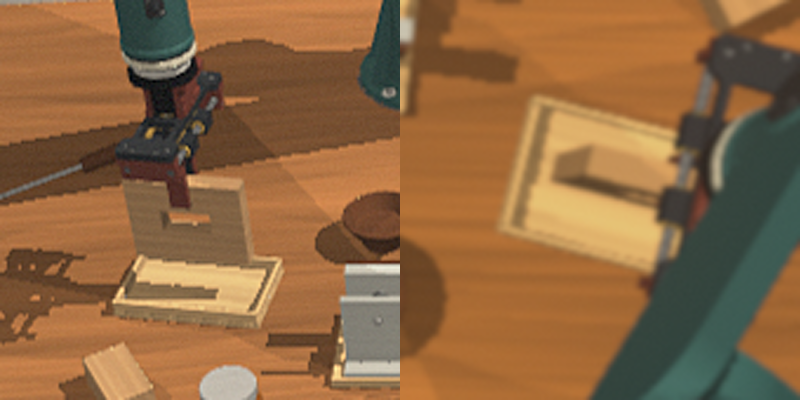

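The board hangs centred over the tray, which is at about (110–285, 255–328) on the left. I'll lower it until it touches, release and retreat.

```bash
python3 - <<'E'
from h import *
from workcell import manip
f0=F(manip,20)[2]
manip.servo_line(tray+[0,0,GZ+.011],rate=.08)
b=.011
while b>-.002:
    f=F(manip,8)[2]-f0
    if f>3: break
    b-=.001; manip.servo_line(tray+[0,0,GZ+b],rate=.02)
print("touch b",b,f)
manip.move_gripper(.45); print(F(manip,10).round(2))
manip.servo_line(tray+[0,0,GZ+b+.12],rate=.12)
q=manip.get_state()["joint_pos"].copy(); q[0]+=.0; q[1]-=.35; manip.set_joints(q)
s=manip.get_state(); print(s["time"],s["position"].round(3),s["gripper_width"])
c=manip.capture("scene");d=manip.capture("top")
x=cv2.resize(c["frame"][150:380,60:580,::-1],(800,354),interpolation=2)
y=cv2.resize(d["frame"][180:320,270:590,::-1],(560,245),interpolation=2)
m=np.zeros((600,800,3),np.uint8);m[:354]=x;m[354:599,:560]=y;cv2.imwrite("pics/z.png",m)
E
```

```text
touch b 0.005999999999999997 5.892321073815973
[-0.03 -0.1  -0.15]
35.9 [ 0.48 -0.3   0.43] 0.44702660449275694
```

View pics/z.png

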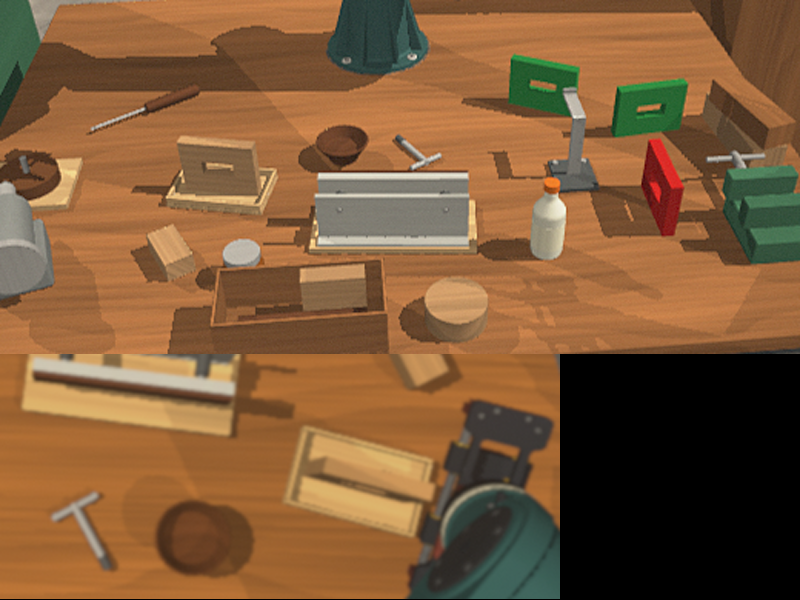

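The board stands upright inside the tray at (180–258, 137–205), the gripper is clear of it, and everything else is in place. I'm handing the job in.

```bash
python3 -c "
from workcell import manip
print(manip.job_done())"
```

```text
the job is handed in; nothing more can be done
None
```

The job is handed in: the drawer front's broad face and one short end each got a left-to-right stroke at about 7–10 mm of bar press judged from force (it briefly read about 13 mm at the face's first contact, short of the 16 mm stop), and it now stands upright in the tray with nothing else moved, at about 36 s.

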